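# Put the printing blocks away in their trays

### The arm

A 6-joint arm with a two-finger parallel gripper is mounted at the origin on the work surface. World frame = base frame: x ahead of the robot, y to its left, z up, the work surface at z = 0. Lengths are in mm, angles in degrees, forces in N, time in s.
With the tool pointing down it reaches from about 300 to 850 mm from the base axis. Payload 4.2 kg.
Tool frame: the origin (TCP) lies at the centre of the arm's flange, where the gripper is bolted on; the fingertips stand 191 mm ahead of it and the grasp point (between the pads) lies 172 mm ahead of it; y points along the fingers, x is the direction in which the jaws open and shut, and the axes are right-handed (so a half turn about y gives the same grasp; the last joint's range is limited). The gripper opens to 91 mm and grips with 3 to 60 N. Pads are 32 mm wide; open, the fingers measure 118 mm over their backs; the gripper's body (76 mm by 178 mm) begins 60 mm behind the grasp point.
Start: joints at [71.963, 18.312, 89.639, -0, 72.044, -1.146], TCP at [167.062, 550.194, 404.776] pointing down, gripper open.
Joint ranges: [-177.97, 177.97], [-48.28, 115.42], [12.27, 149.76], [-77.06, 257.06], [2.81, 150.46], [-146.56, 146.56]. Speed limits (degrees/s): [147.25, 147.25, 180, 180, 180, 180].

### API

Orientations are given as [roll, pitch, yaw] about the fixed x, y, z axes, in that order (R = Rz(yaw) Ry(pitch) Rx(roll)).
In Python, from workcell import env gives the robot as it stands.
- The arm moves only by the tool carry_out, never from a script. Its argument "increments" is a list of rows, each a list of 3 entries, a list of its own where there are three numbers: the turn, a rotation vector about the tool's x, y, z in rad, then the shift along the tool's x, y, z in mm, then the closure, from 0 (fully open) to 1 (shut). In form: [[[wx, wy, wz], [dx, dy, dz], claw], ...]. A call has 1 to 10 rows; each row is the pose to reach, as a shift and turn from the pose commanded when the call began, along the tool's axes at that moment; what a row does not reach only later rows make up. A row lasts 1/12 s, in which the tool goes at most 41.7 mm and 7.16 degrees, less where a joint would pass 70% of its speed; a pose out of reach is approached as far as the arm can. A call with a gripper value outside its range is refused whole. The fingers move at their own pace and stop on an object; "force" is the grip in N (left out, the last holds). Time passes only in rows, so rows that repeat a pose let the fingers close. It gives the time, the measured TCP pose, the force and the opening at its end, in the units of the state.
- env.state(): the state, without advancing time (a new reading comes with each control period).
- env.grab_frame(name): name is "scene" or "top" or "wrist"; returns a dict with "frame" (480x640x3 uint8, blue, green, red), "z_map" (480x640 float32, mm along the optical axis (not along the pixel's ray), 0 where there is no reading), "camera_matrix" (3x3 intrinsics, pixels), "rvec" (rotation vector, rad) and "tvec" (3), from world to camera coordinates, as OpenCV has them; the wrist camera has in their place "hand_eye" (4x4, takes a point from camera to tool coordinates, whose origin is the TCP and whose axes are the tool frame's). Camera axes: x right, y down, z forward; pixel columns grow to the right and rows downward; lengths in mm; the calibration is good to about 2 mm. A picture is of the moment at which its call begins: read the wrist's pose just before it.
- env.job_done(): hands the job in, once; it reports no verdict.
The state is a dict: "time_s": time; "qpos": joint angles; "qvel": joint speeds; "effort": joint torques, N m; "ee_pos": TCP position; "ee_rot": TCP orientation; "force": force on the tool from outside, world axes, zero at the start; "torque": the same for the moment, N m; "gripper_width": finger opening in mm.
Only numpy, scipy, OpenCV 4.12 (cv2) and the standard library are available. Lean on these libraries where they do the work, as an engineer would, in place of code of your own. Each camera call takes 0.05 s, during which the arm holds its last target. There are 200 camera calls.

### The job

Put the four wooden printing blocks away: set each one in the felt-lined tray that has its shape and size, lying flat on the felt inside the lip, handle up. Set them down, do not drop or tip them, and leave the dye jar and the brush where they are.

Things in the scene. Friction and masses are not known exactly. Their poses are not given: they have to be found in the camera images.
- round_block: Large round printing block, disc 80 mm in diameter. Dark wood body 28 mm thick, face down. On top in its middle a lighter wood bar handle, 44 mm long (along x), 22 mm wide (along y), 28 to 66 mm above the underside: grip its sides from above. Origin: centre of the underside, z up. 0.09 to 0.31 kg.
- rosette_block: Small round printing block, disc 54 mm in diameter. Dark wood body 28 mm thick, face down. On top in its middle a lighter wood bar handle, 44 mm long (along x), 22 mm wide (along y), 28 to 66 mm above the underside: grip its sides from above. Origin: centre of the underside, z up. 0.09 to 0.31 kg.
- square_block: Square printing block, 70 mm x 70 mm, sides along its x and y. Dark wood body 28 mm thick, face down. On top in its middle a lighter wood bar handle, 44 mm long (along x), 22 mm wide (along y), 28 to 66 mm above the underside: grip its sides from above. Origin: centre of the underside, z up. 0.09 to 0.31 kg.
- border_block: Long narrow border printing block, 110 mm (along x) x 42 mm (along y). Dark wood body 28 mm thick, face down. On top in its middle a lighter wood bar handle, 44 mm long (along x), 22 mm wide (along y), 28 to 66 mm above the underside: grip its sides from above. Origin: centre of the underside, z up. 0.09 to 0.31 kg.
- round_tray: Round tray, recess 96 mm in diameter, 108 mm outside: for the large round block, at any yaw. Fixed. Grey felt floor 4 mm above the table; light wood lip 6 mm wide, top 14 mm above the table. 8 mm play on every side of the block. Origin: centre of the underside, on the table, z up.
- rosette_tray: Small round tray, recess 70 mm in diameter, 82 mm outside: for the small round block, at any yaw. Fixed. Grey felt floor 4 mm above the table; light wood lip 6 mm wide, top 14 mm above the table. 8 mm play on every side of the block. Origin: centre of the underside, on the table, z up.
- square_tray: Square tray, recess 86 mm x 86 mm, 98 mm outside (along x and y): for the square block, sides parallel, any of four ways round. Fixed. Grey felt floor 4 mm above the table; light wood lip 6 mm wide, top 14 mm above the table. 8 mm play on every side of the block. Origin: centre of the underside, on the table, z up.
- border_tray: Long tray, recess 126 mm (along x) x 58 mm (along y), 138 mm x 70 mm outside: for the long border block, length along the tray's (either way round). Fixed. Grey felt floor 4 mm above the table; light wood lip 6 mm wide, top 14 mm above the table. 8 mm play on every side of the block. Origin: centre of the underside, on the table, z up.
- dye_jar: Bystander: closed amber glass jar with a steel cap, 64 mm in diameter, 85 mm tall, standing loose beyond the blocks. Origin: centre of its underside.
- brush: Bystander: flat brush about 160 mm long, lying loose on the table beyond the blocks. Origin: on its underside, handle towards its -x.
Things that resemble listed ones, but are neither listed nor needed, are in the scene too. Leave any orange look-alike of the rosette_tray alone.

How it is judged:
By the outcome, as a careful person would: the job done as asked, in the order asked, and still so for the second after the job is handed in, with the robot touching nothing.
It also fails if it takes over 120 s, if anything falls off the work surface, if the arm or the gripper's body presses on something with over 40 N, if the wrist force passes 120 N, or if a joint passes its speed limit or range.

## Working session

There is one attempt and no reset: what is moved stays moved. The work goes in short steps, Python scripts to look and compute and a tool call to move; the robot and the scene stay as the last step left them, time stands still between calls to the robot, and variables do not carry over. Pictures are saved under pics/ and viewed, about 12 in all and at most 16, crops included, and the job is handed in when it is done.

Besides the shell and the picture viewer there is one more tool, called after "Request:" by a JSON object that holds its "name" and its "arguments", one argument or row to a line. carry_out: Moves the arm, as the interface text tells. Its arguments: {"type":"object","properties":{"increments":{"type":"array","items":{"type":"array"}},"force":{"type":"number"}},"required":["increments"]}

```bash
ls; mkdir -p pics; cat > h.py <<'E'
import numpy as np, cv2
from workcell import env
def cloud(f):
    z=f["z_map"].astype(float);K=np.array(f["camera_matrix"]);v,u=np.mgrid[:480,:640]
    P=np.stack([(u-K[0,2])/K[0,0]*z,(v-K[1,2])/K[1,1]*z,z],-1)
    R=cv2.Rodrigues(np.array(f["rvec"],float))[0];t=np.array(f["tvec"],float).ravel()
    W=(P-t)@R; W[z==0]=np.nan
    return W
E
python3 - <<'E'
from h import *
print(env.state())
for n in("scene","top"):
    f=env.grab_frame(n);cv2.imwrite(f"pics/{n}0.png",f["frame"])
    np.savez(n+"0.npz",**f)
E
```

```text
pics
{'time_s': 0.0, 'qpos': array([ 7.19632705e+01,  1.83489133e+01,  8.97069863e+01, -2.27261964e-03,
        7.20426833e+01, -1.14596320e+00]), 'qvel': array([ 5.67461620e-02,  5.28517387e-02, -7.33684316e-02,  7.91170080e-05,
        1.41372191e-02,  2.82042801e-02]), 'effort': array([-3.07809569e-04, -4.12453687e+01, -2.31975818e+01,  7.26217870e-02,
        4.58002870e-02, -1.15911121e-04]), 'ee_pos': array([167.01432914, 550.02212059, 403.94340599]), 'ee_rot': array([-90.00018866,   0.09860635,  73.10993606]), 'force': array([-0.1964714 ,  0.19217567,  0.61142797]), 'torque': array([ 0.00726392, -0.03215445, -0.05644686]), 'gripper_width': 91.52302629978519}
```

View pics/top0.png

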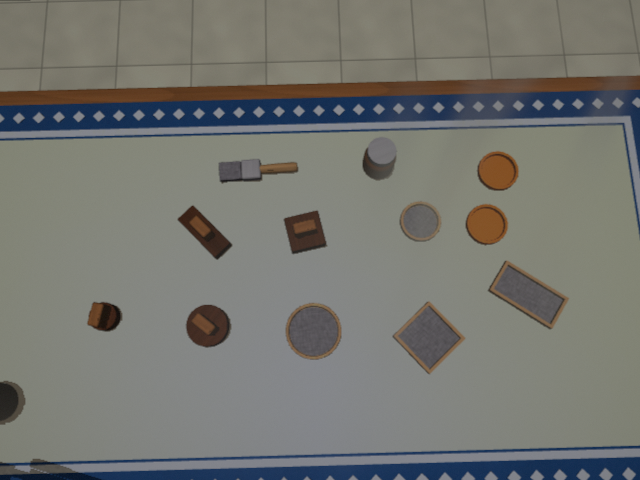

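View pics/scene0.png

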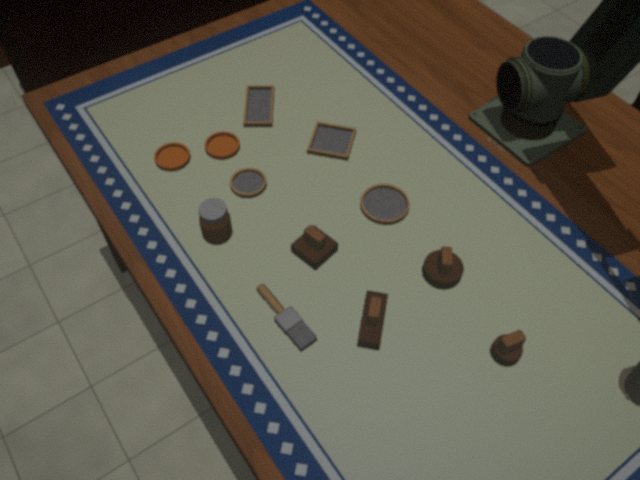

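Top view: blocks are border (205,232), square (305,232), round (208,326) and rosette (103,316). Trays are round (314,331), rosette grey (420,221), square (429,337) and border (529,294). The orange look-alikes at (498,171) and (487,225) could be taken for the rosette tray; I choose the grey-felt one at (420,221). The brush is at (258,170) and the jar at (380,158).

```bash
python3 - <<'E'
from h import *
f=dict(np.load("top0.npz"));W=cloud(f)
t=W[400:440,200:400].reshape(-1,3);print("table z",np.nanmedian(t[:,2]), W[240,320],W[240,330],W[250,320])
def rect(c,r,lo,hi,name):
    v,u=np.mgrid[:480,:640];m=(np.hypot(u-c[0],v-c[1])<r)&(W[...,2]>lo)&(W[...,2]<hi)
    p=W[m]; 
    if len(p)<5: print(name,"few");return
    (cx,cy),(w,h),a=cv2.minAreaRect(p[:,:2].astype(np.float32))
    if w<h:w,h,a=h,w,a-90
    print(name,len(p),"c %.1f %.1f  wh %.1f %.1f long-axis %.1f z %.1f"%(cx,cy,w,h,a,np.median(p[:,2])))
for n,c in dict(border=(205,232),square=(305,232),round=(208,326),rosette=(103,316)).items():
    rect(c,32,55,75,n+" handle");rect(c,32,20,34,n+" body")
for n,c,r in (("round",(314,331),34),("rosette",(420,221),27),("square",(429,337),42),("border",(529,294),48)):
    rect(c,r,9,20,n+" tray")
rect((380,158),25,70,95,"jar");rect((258,170),50,6,40,"brush")
im=f["frame"][195:247,395:520];cv2.imwrite("pics/crop.png",cv2.resize(im,None,fx=6,fy=6,interpolation=2))
E
```

```text
table z 1.0315652866537748 [621.08933727 -16.2176542   30.85297105] [628.1053977  -36.94690484  -2.91066282] [606.85982363 -16.06050329   2.64643699]
border handle 257 c 646.4 215.1  wh 44.9 20.4 long-axis 44.3 z 65.6
border body 868 c 646.4 214.4  wh 110.6 42.0 long-axis 43.9 z 28.0
square handle 269 c 641.2 14.8  wh 43.8 22.4 long-axis -77.5 z 65.3
square body 909 c 641.2 14.9  wh 70.4 69.9 long-axis 12.4 z 28.1
round handle 294 c 461.0 205.1  wh 44.0 22.0 long-axis 50.7 z 65.5
round body 1067 c 461.0 204.7  wh 78.7 77.9 long-axis 87.0 z 28.1
rosette handle 307 c 483.9 405.1  wh 43.6 22.9 long-axis -12.0 z 65.2
rosette body 269 c 482.8 403.2  wh 51.0 49.7 long-axis -55.4 z 27.5
round tray 561 c 446.6 3.0  wh 106.7 106.5 long-axis 50.5 z 13.7
rosette tray 394 c 658.8 -218.2  wh 81.0 80.3 long-axis -88.1 z 13.6
square tray 697 c 429.1 -218.9  wh 99.2 97.8 long-axis -48.7 z 14.2
border tray 794 c 500.7 -415.6  wh 140.1 85.9 long-axis 55.1 z 13.8
jar 680 c 782.4 -137.9  wh 55.2 55.1 long-axis -66.5 z 85.1
brush 1236 c 777.9 106.9  wh 204.9 180.9 long-axis -47.0 z 18.0
```

View pics/crop.png

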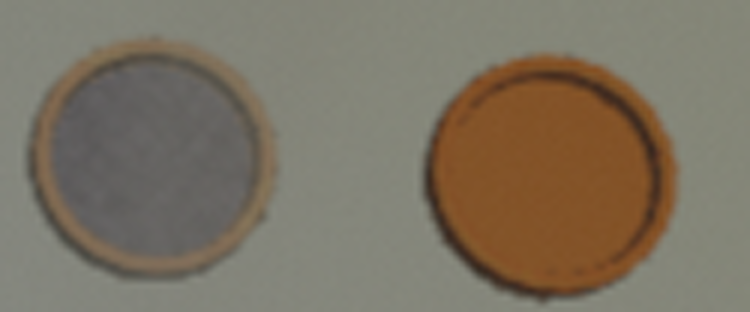

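The crop shows the grey felt tray with its light lip on the left and the all-orange look-alike on the right, so the grey one at (420,221) is the target. Next I redo the border tray, since its box was contaminated by a neighbour, and plan the first reach.

```bash
cat >> h.py <<'E'
def plan(*tg):
    """tg: (x,y,tcp z,yaw or None); prints shift/turn from the measured pose, in tool axes"""
    s=env.state();p=s["ee_pos"];y=s["ee_rot"][2]
    print("t %.1f pose"%s["time_s"],p.round(1),s["ee_rot"].round(2),"grip %.1f"%s["gripper_width"],"F",s["force"].round(1),"q",s["qpos"].round(0))
    a=np.radians(y)
    for X,Y,Z,ps in tg:
        dx,dy,dz=X-p[0],Y-p[1],Z-p[2];d=0 if ps is None else ps-y
        print("turn [0,%.4f,0] shift [%.1f,%.1f,%.1f]  %.1fdeg"%(-np.radians(d),dx*np.cos(a)+dy*np.sin(a),-dz,-dx*np.sin(a)+dy*np.cos(a),d))
E
python3 - <<'E'
from h import *
W=cloud(dict(np.load("top0.npz")))
m=(abs(W[...,0]-503)<85)&(abs(W[...,1]+418)<85)&(W[...,2]>9)&(W[...,2]<20)
n,l,st,c=cv2.connectedComponentsWithStats(m.astype(np.uint8))
k=1+np.argmax(st[1:,4]);print(n,st[1:,4]);p=W[l==k][:,:2].astype(np.float32);print(cv2.minAreaRect(p))
plan((484,404.5,330,78),(484,404.5,224,78))
E
```

```text
31 [764   1   1   1   1   1   1   1   1   1   1   1   2   1   1   1   1   1
   1   1   1   1   1   1   2   1   1   1   1   1]
((506.3974914550781, -419.5582580566406), (140.06044006347656, 72.18929290771484), 55.39729690551758)
t 0.1 pose [167. 550. 404.] [-90.     0.09  73.11] grip 91.1 F [-0.4 -0.   0.8] q [72. 18. 90.  0. 72. -1.]
turn [0,-0.0853,0] shift [-47.2,74.0,-345.6]  4.9deg
turn [0,-0.0853,0] shift [-47.2,180.0,-345.6]  4.9deg
```

Request:
{"name": "carry_out", "arguments": {
  "increments": [
    [[0,-0.0853,0],[-47.2,74,-345.6],0],
    [[0,-0.0853,0],[-47.2,74,-345.6],0],
    [[0,-0.0853,0],[-47.2,74,-345.6],0],
    [[0,-0.0853,0],[-47.2,74,-345.6],0],
    [[0,-0.0853,0],[-47.2,74,-345.6],0],
    [[0,-0.0853,0],[-47.2,74,-345.6],0],
    [[0,-0.0853,0],[-47.2,74,-345.6],0],
    [[0,-0.0853,0],[-47.2,74,-345.6],0],
    [[0,-0.0853,0],[-47.2,74,-345.6],0],
    [[0,-0.0853,0],[-47.2,74,-345.6],0]
  ],
  "force": 30
}}

```text
time_s: 0.93
ee_pos: [487.8, 402.1, 328.6]
ee_rot: [-90.0, 0.1, 77.7]
force: [-0.2, 0.9, 0.2]
gripper_width: 91.3
```

```bash
python3 - <<'E'
from h import *
plan((484,404.5,330,78),(484,404.5,224,78))
f=env.grab_frame("wrist");cv2.imwrite("pics/w1.png",f["frame"]);print(np.array(f["hand_eye"]).round(2))
E
```

```text
t 0.9 pose [487.8 402.1 328.6] [-90.01   0.15  77.73] grip 91.3 F [-0.2  0.9  0.2] q [ 38.  26.  88.  -0.  65. -39.]
turn [0,-0.0048,0] shift [1.6,-1.4,4.3]  0.3deg
turn [0,-0.0048,0] shift [1.6,104.6,4.3]  0.3deg
[[ 1.    0.   -0.   -0.25]
 [ 0.   -0.3   0.95 19.8 ]
 [ 0.   -0.95 -0.3  84.44]
 [ 0.    0.    0.    1.  ]]
```

View pics/w1.png

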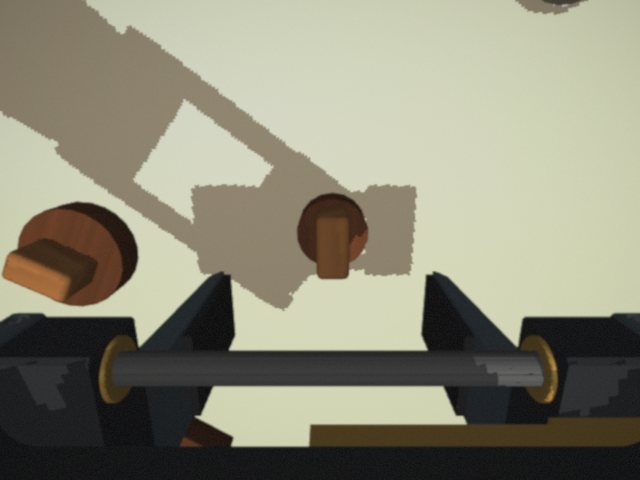

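The wrist view shows the rosette handle at (333,245), centred between the open jaws (centre about x=329). Next I descend and close.

Request:
{"name": "carry_out", "arguments": {
  "increments": [
    [[0,0,0],[0,25,0],0],
    [[0,0,0],[0,55,0],0],
    [[0,0,0],[0,85,0],0],
    [[0,0,0],[0,100,0],0],
    [[0,0,0],[0,106,0],0],
    [[0,0,0],[0,106,0],0],
    [[0,0,0],[0,106,0],0],
    [[0,0,0],[0,106,0],1],
    [[0,0,0],[0,106,0],1],
    [[0,0,0],[0,106,0],1]
  ]
}}

```text
time_s: 1.82
ee_pos: [484.2, 404.9, 226.2]
ee_rot: [-90.1, -0.1, 78.0]
force: [0.8, 0.1, 0.3]
gripper_width: 74.0
```

Request:
{"name": "carry_out", "arguments": {
  "increments": [
    [[0,0,0],[0,0,0],1],
    [[0,0,0],[0,0,0],1],
    [[0,0,0],[0,0,0],1],
    [[0,0,0],[0,0,0],1]
  ]
}}

```text
time_s: 2.15
ee_pos: [484.1, 404.6, 224.9]
ee_rot: [-90.0, -0.0, 78.0]
force: [-0.1, 0.2, 0.4]
gripper_width: 47.4
```

```bash
python3 - <<'E'
from h import *
plan((484,404.5,224,78))
E
```

```text
t 2.1 pose [484.1 404.6 224.9] [-9.001e+01 -1.000e-02  7.799e+01] grip 47.4 F [-0.1  0.2  0.4] q [ 39.  32.  95.   0.  53. -39.]
turn [0,-0.0002,0] shift [-0.1,0.9,0.1]  0.0deg
```

Request:
{"name": "carry_out", "arguments": {
  "increments": [
    [[0,0,0],[0,0,0],1],
    [[0,0,0],[0,0,0],1],
    [[0,0,0],[0,0,0],1],
    [[0,0,0],[0,0,0],1],
    [[0,0,0],[0,0,0],1],
    [[0,0,0],[0,0,0],1],
    [[0,0,0],[0,0,0],1],
    [[0,0,0],[0,-10,0],1],
    [[0,0,0],[0,-30,0],1],
    [[0,0,0],[0,-55,0],1]
  ]
}}

```text
time_s: 2.98
ee_pos: [483.6, 404.2, 279.2]
ee_rot: [-89.8, 0.2, 78.0]
force: [0.4, -0.1, -0.8]
gripper_width: 21.7
```

Request:
{"name": "carry_out", "arguments": {
  "increments": [
    [[0,0,0],[0,-25,0],1],
    [[0,0,0],[0,-45,0],1],
    [[0,0,0],[0,-55,0],1],
    [[0,0,0],[0,-55,0],1],
    [[0,0,0],[0,-55,0],1],
    [[0,0,0],[0,-55,0],1]
  ]
}}

```text
time_s: 3.48
ee_pos: [483.7, 404.3, 333.3]
ee_rot: [-89.9, 0.1, 78.0]
force: [0.3, -1.1, -1.0]
gripper_width: 22.2
```

```bash
python3 - <<'E'
from h import *
plan((658.8,-218.2,335,None))
E
```

```text
t 3.5 pose [483.7 404.3 333.3] [-89.89   0.13  78.  ] grip 22.2 F [ 0.3 -1.1 -1. ] q [ 39.  26.  88.   0.  66. -39.]
turn [0,-0.0000,0] shift [-572.5,-1.7,-300.8]  0.0deg
```

Request:
{"name": "carry_out", "arguments": {
  "increments": [
    [[0,0,0],[-10,0,-5.3],1],
    [[0,0,0],[-25,0,-13.1],1],
    [[0,0,0],[-50,0,-26.3],1],
    [[0,0,0],[-80,0,-42],1],
    [[0,0,0],[-110,0,-57.8],1],
    [[0,0,0],[-140,0,-73.6],1],
    [[0,0,0],[-170,0,-89.3],1],
    [[0,0,0],[-200,0,-105.1],1],
    [[0,0,0],[-230,0,-120.8],1],
    [[0,0,0],[-260,0,-136.6],1]
  ]
}}

```text
time_s: 4.32
ee_pos: [563.4, 119.5, 333.5]
ee_rot: [-89.9, 0.1, 78.0]
force: [0.8, -0.9, -0.1]
gripper_width: 21.6
```

Request:
{"name": "carry_out", "arguments": {
  "increments": [
    [[0,0,0],[-30,0,-15.8],1],
    [[0,0,0],[-60,0,-31.5],1],
    [[0,0,0],[-90,0,-47.3],1],
    [[0,0,0],[-120,0,-63],1],
    [[0,0,0],[-150,0,-78.8],1],
    [[0,0,0],[-180,0,-94.6],1],
    [[0,0,0],[-210,0,-110.3],1],
    [[0,0,0],[-240,0,-126.1],1],
    [[0,0,0],[-265,0,-139.2],1],
    [[0,0,0],[-285,0,-149.7],1]
  ]
}}

```text
time_s: 5.15
ee_pos: [650.4, -191.2, 333.0]
ee_rot: [-89.8, 0.0, 77.9]
force: [0.4, -0.5, -0.6]
gripper_width: 21.6
```

Request:
{"name": "carry_out", "arguments": {
  "increments": [
    [[0,0,0],[-15,0,-7.9],1],
    [[0,0,0],[-24,0,-12.6],1],
    [[0,0,0],[-27.5,0,-14.5],1],
    [[0,0,0],[-27.5,0,-14.5],1],
    [[0,0,0],[-27.5,0,-14.5],1],
    [[0,0,0],[-27.5,0,-14.5],1],
    [[0,0,0],[-27.5,0,-14.5],1],
    [[0,0,0],[-27.5,0,-14.5],1]
  ]
}}

```text
time_s: 5.82
ee_pos: [659.1, -217.0, 334.9]
ee_rot: [-90.0, -0.0, 78.1]
force: [0.8, 0.2, 0.2]
gripper_width: 21.7
```

```bash
python3 - <<'E'
from h import *
plan((658.8,-218.2,229.5,None))
f=env.grab_frame("wrist");cv2.imwrite("pics/w2.png",f["frame"])
E
```

```text
t 5.8 pose [ 659.1 -217.   334.9] [-9.000e+01 -1.000e-02  7.806e+01] grip 21.7 F [0.8 0.2 0.2] q [-19.  32.  78.   0.  70. -97.]
turn [0,-0.0000,0] shift [-1.2,105.4,0.1]  0.0deg
```

View pics/w2.png

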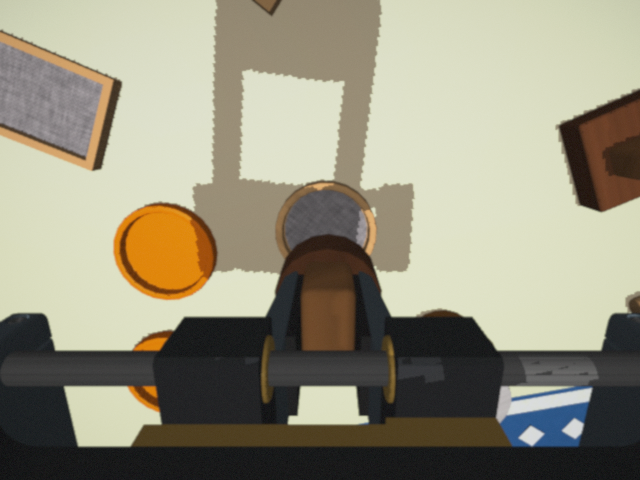

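The rosette block is held upright over the grey tray at (327,225), with the orange tray at (165,250) clear of it. Lowering now.

Request:
{"name": "carry_out", "arguments": {
  "increments": [
    [[0,0,0],[-1,20,0],1],
    [[0,0,0],[-1,45,0],1],
    [[0,0,0],[-1,70,0],1],
    [[0,0,0],[-1,88,0],1],
    [[0,0,0],[-1,96,0],1],
    [[0,0,0],[-1,100,0],1],
    [[0,0,0],[-1,102,0],1],
    [[0,0,0],[-1,104,0],1],
    [[0,0,0],[-1,104,0],1],
    [[0,0,0],[-1,104,0],1]
  ]
}}

```text
time_s: 6.7
ee_pos: [659.3, -219.0, 231.9]
ee_rot: [-90.1, 0.0, 78.0]
force: [0.0, 1.1, -1.7]
gripper_width: 21.9
```

Request:
{"name": "carry_out", "arguments": {
  "increments": [
    [[0,0,0],[0,0.5,0],1],
    [[0,0,0],[0,1,0],1],
    [[0,0,0],[0,1,0],1],
    [[0,0,0],[0,1,0],1]
  ]
}}

```text
time_s: 7.03
ee_pos: [659.0, -218.9, 229.9]
ee_rot: [-90.0, -0.0, 78.0]
force: [0.6, 0.5, -1.2]
gripper_width: 21.8
```

Request:
{"name": "carry_out", "arguments": {
  "increments": [
    [[0,0,0],[0,0.5,0],1],
    [[0,0,0],[0,1,0],1],
    [[0,0,0],[0,1,0],1],
    [[0,0,0],[0,1,0],1]
  ]
}}

```text
time_s: 7.37
ee_pos: [659.0, -218.9, 228.8]
ee_rot: [-90.0, -0.0, 78.0]
force: [-0.2, 0.2, -0.7]
gripper_width: 21.8
```

Request:
{"name": "carry_out", "arguments": {
  "increments": [
    [[0,0,0],[0,0.5,0],1],
    [[0,0,0],[0,1,0],1],
    [[0,0,0],[0,1,0],1]
  ]
}}

```text
time_s: 7.62
ee_pos: [659.0, -218.9, 228.7]
ee_rot: [-90.0, 0.0, 78.0]
force: [-1.9, -0.0, 5.4]
gripper_width: 22.0
```

```bash
python3 - <<'E'
from h import *
plan((461,204.9,330,-39.3),(461,204.9,330,140.7))
E
```

```text
t 7.6 pose [ 659.  -218.9  228.7] [-90.03   0.    78.  ] grip 22.0 F [-1.9 -0.   5.4] q [-19.  37.  85.   0.  58. -97.]
turn [0,2.0472,0] shift [373.3,-101.3,281.8]  -117.3deg
turn [0,-1.0944,0] shift [373.3,-101.3,281.8]  62.7deg
```

Contact force is 5 N on the felt, so I release and rise.

Request:
{"name": "carry_out", "arguments": {
  "increments": [
    [[0,0,0],[0,0,0],0.5],
    [[0,0,0],[0,0,0],0.5],
    [[0,0,0],[0,0,0],0.5],
    [[0,0,0],[0,0,0],0.5],
    [[0,0,0],[0,-10,0],0.5],
    [[0,0,0],[0,-35,0],0.3],
    [[0,0,0],[0,-65,0],0.1],
    [[0,0,0],[0,-100,0],0],
    [[0,0,0],[0,-101,0],0],
    [[0,0,0],[0,-101,0],0]
  ]
}}

```text
time_s: 8.45
ee_pos: [659.4, -219.0, 332.5]
ee_rot: [-90.4, 0.0, 78.0]
force: [0.3, 0.7, -0.9]
gripper_width: 76.2
```

Request:
{"name": "carry_out", "arguments": {
  "increments": [
    [[0,0,0],[0,0,0],0],
    [[0,0,0],[0,0,0],0]
  ]
}}

```text
time_s: 8.62
ee_pos: [658.6, -218.8, 327.4]
ee_rot: [-89.8, -0.0, 78.0]
force: [0.1, 0.9, -0.5]
gripper_width: 89.2
```

```bash
python3 - <<'E'
from h import *
plan((461,204.9,330,140.7))
f=env.grab_frame("wrist");cv2.imwrite("pics/w3.png",f["frame"])
E
```

```text
t 8.6 pose [ 658.6 -218.8  327.4] [-8.985e+01 -3.000e-02  7.800e+01] grip 89.2 F [ 0.1  0.9 -0.5] q [-19.  32.  79.   0.  70. -97.]
turn [0,-1.0944,0] shift [373.3,-2.6,281.4]  62.7deg
```

View pics/w3.png

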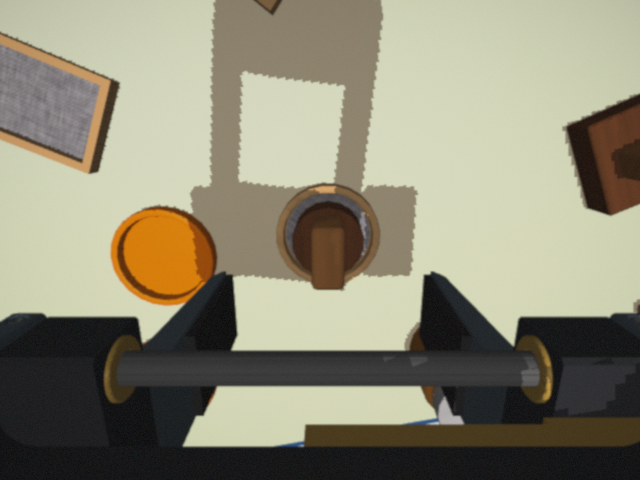

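The rosette block sits inside the lip at (327,225), with felt visible all round. Next is the round block.

Request:
{"name": "carry_out", "arguments": {
  "increments": [
    [[0,-0.11,0],[30,0,22.6],0],
    [[0,-0.22,0],[60,0,45.2],0],
    [[0,-0.33,0],[90,0,67.8],0],
    [[0,-0.44,0],[120,0,90.4],0],
    [[0,-0.55,0],[150,0,113],0],
    [[0,-0.66,0],[180,0,135.7],0],
    [[0,-0.77,0],[210,0,158.3],0],
    [[0,-0.88,0],[240,0,180.9],0],
    [[0,-0.99,0],[270,0,203.5],0],
    [[0,-1.0944,0],[300,0,226.1],0]
  ]
}}

```text
time_s: 9.5
ee_pos: [498.9, 122.9, 327.7]
ee_rot: [-89.9, -0.1, 141.0]
force: [0.7, 0.2, -0.3]
gripper_width: 90.7
```

Request:
{"name": "carry_out", "arguments": {
  "increments": [
    [[0,0,0],[0,0,0],0],
    [[0,0,0],[0,0,0],0],
    [[0,0,0],[0,0,0],0],
    [[0,0,0],[0,0,0],0]
  ]
}}

```text
time_s: 9.83
ee_pos: [500.8, 120.6, 328.3]
ee_rot: [-90.0, -0.0, 140.6]
force: [0.1, 0.7, 0.6]
gripper_width: 91.6
```

```bash
python3 - <<'E'
from h import *
plan((461,204.9,330,140.7),(461,204.9,224.5,140.7))
E
```

```text
t 9.8 pose [500.8 120.6 328.3] [-8.996e+01 -1.000e-02  1.406e+02] grip 91.6 F [0.1 0.7 0.6] q [  12.   17.  104.   -0.   59. -128.]
turn [0,-0.0018,0] shift [84.2,-1.7,-39.9]  0.1deg
turn [0,-0.0018,0] shift [84.2,103.8,-39.9]  0.1deg
```

Request:
{"name": "carry_out", "arguments": {
  "increments": [
    [[0,0,0],[28,0,-13.3],0],
    [[0,0,0],[56,0,-26.6],0],
    [[0,0,0],[76,0,-36],0],
    [[0,0,0],[84.2,0,-39.9],0],
    [[0,0,0],[84.2,20,-39.9],0],
    [[0,0,0],[84.2,45,-39.9],0],
    [[0,0,0],[84.2,70,-39.9],0],
    [[0,0,0],[84.2,90,-39.9],0],
    [[0,0,0],[84.2,100,-39.9],0],
    [[0,0,0],[84.2,103.5,-39.9],0]
  ]
}}

```text
time_s: 10.67
ee_pos: [460.6, 204.6, 223.5]
ee_rot: [-89.8, -0.1, 140.6]
force: [-0.3, -0.2, 0.6]
gripper_width: 91.2
```

Request:
{"name": "carry_out", "arguments": {
  "increments": [
    [[0,0,0],[0,0,0],0],
    [[0,0,0],[0,0,0],1],
    [[0,0,0],[0,0,0],1],
    [[0,0,0],[0,0,0],1],
    [[0,0,0],[0,0,0],1],
    [[0,0,0],[0,0,0],1],
    [[0,0,0],[0,0,0],1],
    [[0,0,0],[0,0,0],1],
    [[0,0,0],[0,0,0],1],
    [[0,0,0],[0,0,0],1]
  ]
}}

```text
time_s: 11.5
ee_pos: [460.3, 205.8, 225.3]
ee_rot: [-90.0, -0.0, 140.7]
force: [-0.1, -0.1, 0.2]
gripper_width: 33.8
```

Request:
{"name": "carry_out", "arguments": {
  "increments": [
    [[0,0,0],[0,0,0],1],
    [[0,0,0],[0,0,0],1],
    [[0,0,0],[0,0,0],1],
    [[0,0,0],[0,0,0],1],
    [[0,0,0],[0,0,0],1],
    [[0,0,0],[0,0,0],1]
  ]
}}

```text
time_s: 12.0
ee_pos: [460.4, 205.8, 225.3]
ee_rot: [-90.0, 0.0, 140.7]
force: [1.1, -0.0, -0.8]
gripper_width: 21.5
```

Request:
{"name": "carry_out", "arguments": {
  "increments": [
    [[0,0,0],[0,-8,0],1],
    [[0,0,0],[0,-25,0],1],
    [[0,0,0],[0,-50,0],1],
    [[0,0,0],[0,-75,0],1],
    [[0,0,0],[0,-90,0],1],
    [[0,0,0],[0,-95,0],1],
    [[0,0,0],[0,-95,0],1],
    [[0,0,0],[0,-95,0],1],
    [[0,0,0],[0,-95,0],1],
    [[0,0,0],[0,-95,0],1]
  ]
}}

```text
time_s: 12.83
ee_pos: [460.0, 205.6, 318.9]
ee_rot: [-89.9, -0.1, 140.7]
force: [0.4, 0.6, -2.7]
gripper_width: 22.0
```

```bash
python3 - <<'E'
from h import *
plan((446.6,3,320,110.7))
E
```

```text
t 12.8 pose [460.  205.6 318.9] [-8.985e+01 -8.000e-02  1.407e+02] grip 22.0 F [ 0.4  0.6 -2.7] q [  23.   16.  106.    0.   58. -118.]
turn [0,0.5236,0] shift [-118.0,-1.1,165.3]  -30.0deg
```

Request:
{"name": "carry_out", "arguments": {
  "increments": [
    [[0,0.03,0],[-8,0,11.2],1],
    [[0,0.09,0],[-22,0,30.8],1],
    [[0,0.16,0],[-38,0,53.2],1],
    [[0,0.23,0],[-54,0,75.6],1],
    [[0,0.3,0],[-70,0,98.1],1],
    [[0,0.37,0],[-86,0,120.5],1],
    [[0,0.44,0],[-100,0,140.1],1],
    [[0,0.49,0],[-110,0,154.1],1],
    [[0,0.52,0],[-116,0,162.5],1],
    [[0,0.5236,0],[-118,0,165.3],1]
  ]
}}

```text
time_s: 13.67
ee_pos: [446.5, 1.6, 319.8]
ee_rot: [-89.9, -0.0, 110.5]
force: [-0.2, 0.5, -1.4]
gripper_width: 21.8
```

Request:
{"name": "carry_out", "arguments": {
  "increments": [
    [[0,0,0],[0,0,0],1],
    [[0,0,0],[0,0,0],1],
    [[0,0,0],[0,0,0],1],
    [[0,0,0],[0,0,0],1]
  ]
}}

```text
time_s: 14.0
ee_pos: [447.0, 3.9, 320.2]
ee_rot: [-90.0, -0.0, 110.8]
force: [-0.2, -0.1, -2.3]
gripper_width: 21.9
```

```bash
python3 - <<'E'
from h import *
plan((446.6,3,229.3,110.7))
E
```

```text
t 14.0 pose [447.    3.9 320.2] [-9.0000e+01 -2.0000e-02  1.1079e+02] grip 21.9 F [-0.2 -0.1 -2.3] q [  -1.   11.  113.    0.   56. -112.]
turn [0,0.0015,0] shift [-0.6,90.9,0.7]  -0.1deg
```

Request:
{"name": "carry_out", "arguments": {
  "increments": [
    [[0,0,0],[-0.6,15,0.7],1],
    [[0,0,0],[-0.6,40,0.7],1],
    [[0,0,0],[-0.6,62,0.7],1],
    [[0,0,0],[-0.6,78,0.7],1],
    [[0,0,0],[-0.6,84,0.7],1],
    [[0,0,0],[-0.6,87,0.7],1],
    [[0,0,0],[-0.6,89,0.7],1],
    [[0,0,0],[-0.6,90,0.7],1],
    [[0,0,0],[-0.6,90,0.7],1],
    [[0,0,0],[-0.6,90,0.7],1]
  ]
}}

```text
time_s: 14.83
ee_pos: [446.8, 2.4, 231.0]
ee_rot: [-90.1, 0.0, 110.7]
force: [-0.3, 0.2, -1.6]
gripper_width: 21.9
```

Request:
{"name": "carry_out", "arguments": {
  "increments": [
    [[0,0,0],[0,0.4,0],1],
    [[0,0,0],[0,0.7,0],1],
    [[0,0,0],[0,0.7,0],1]
  ]
}}

```text
time_s: 15.08
ee_pos: [446.5, 2.3, 229.8]
ee_rot: [-90.0, 0.0, 110.7]
force: [0.5, 0.3, -3.0]
gripper_width: 21.7
```

Request:
{"name": "carry_out", "arguments": {
  "increments": [
    [[0,0,0],[0,0.4,0],1],
    [[0,0,0],[0,0.7,0],1],
    [[0,0,0],[0,0.7,0],1]
  ]
}}

```text
time_s: 15.33
ee_pos: [446.6, 2.3, 229.2]
ee_rot: [-90.0, 0.0, 110.7]
force: [-1.9, -0.0, 3.4]
gripper_width: 22.0
```

Request:
{"name": "carry_out", "arguments": {
  "increments": [
    [[0,0,0],[0,0,0],0.5],
    [[0,0,0],[0,0,0],0.5],
    [[0,0,0],[0,0,0],0.5],
    [[0,0,0],[0,0,0],0.5],
    [[0,0,0],[0,-10,0],0.5],
    [[0,0,0],[0,-35,0],0.3],
    [[0,0,0],[0,-65,0],0.1],
    [[0,0,0],[0,-90,0],0],
    [[0,0,0],[0,-100,0],0],
    [[0,0,0],[0,-100,0],0]
  ]
}}

```text
time_s: 16.17
ee_pos: [447.3, 2.3, 331.4]
ee_rot: [-90.3, 0.1, 110.7]
force: [0.2, 0.8, -0.7]
gripper_width: 75.9
```

Request:
{"name": "carry_out", "arguments": {
  "increments": [
    [[0,0,0],[0,0,0],0],
    [[0,0,0],[0,0,0],0],
    [[0,0,0],[0,0,0],0],
    [[0,0,0],[0,0,0],0]
  ]
}}

```text
time_s: 16.5
ee_pos: [446.3, 2.3, 327.7]
ee_rot: [-89.9, -0.1, 110.7]
force: [-0.7, -0.1, -0.7]
gripper_width: 91.4
```

```bash
python3 - <<'E'
from h import *
plan((641.2,14.8,330,12.5))
E
```

```text
t 16.5 pose [446.3   2.3 327.7] [-8.987e+01 -6.000e-02  1.107e+02] grip 91.4 F [-0.7 -0.1 -0.7] q [  -1.   11.  112.    0.   57. -112.]
turn [0,1.7139,0] shift [-57.2,-2.3,-186.8]  -98.2deg
```

Request:
{"name": "carry_out", "arguments": {
  "increments": [
    [[0,0.12,0],[-5.7,0,-18.7],0],
    [[0,0.24,0],[-11.4,0,-37.4],0],
    [[0,0.36,0],[-17.2,0,-56],0],
    [[0,0.48,0],[-22.9,0,-74.7],0],
    [[0,0.6,0],[-28.6,0,-93.4],0],
    [[0,0.72,0],[-34.3,0,-112.1],0],
    [[0,0.84,0],[-40,0,-130.8],0],
    [[0,0.96,0],[-45.8,0,-149.4],0],
    [[0,1.08,0],[-51.5,0,-168.1],0],
    [[0,1.2,0],[-57.2,0,-186.8],0]
  ]
}}

```text
time_s: 17.33
ee_pos: [642.4, 14.9, 327.5]
ee_rot: [-89.9, 0.1, 41.6]
force: [0.8, -0.5, 0.2]
gripper_width: 91.2
```

Request:
{"name": "carry_out", "arguments": {
  "increments": [
    [[0,0.12,0],[0,0,0],0],
    [[0,0.24,0],[0,0,0],0],
    [[0,0.36,0],[0,0,0],0],
    [[0,0.48,0],[0,0,0],0],
    [[0,0.514,0],[0,0,0],0],
    [[0,0.514,0],[0,0,0],0],
    [[0,0.514,0],[0,0,0],0],
    [[0,0.514,0],[0,0,0],0]
  ]
}}

```text
time_s: 18.0
ee_pos: [641.5, 14.8, 328.2]
ee_rot: [-90.0, 0.1, 12.6]
force: [0.5, -0.3, 0.0]
gripper_width: 91.4
```

```bash
python3 - <<'E'
from h import *
plan((641.2,14.8,224.5,12.5))
E
```

```text
t 18.0 pose [641.5  14.8 328.2] [-8.998e+01  6.000e-02  1.255e+01] grip 91.4 F [ 0.5 -0.3  0. ] q [  0.  27.  87.   0.  66. -12.]
turn [0,0.0009,0] shift [-0.3,103.7,0.0]  -0.1deg
```

Request:
{"name": "carry_out", "arguments": {
  "increments": [
    [[0,0,0],[0,20,0],0],
    [[0,0,0],[0,45,0],0],
    [[0,0,0],[0,70,0],0],
    [[0,0,0],[0,90,0],0],
    [[0,0,0],[0,100,0],0],
    [[0,0,0],[0,103.5,0],0],
    [[0,0,0],[0,103.5,0],0],
    [[0,0,0],[0,103.5,0],1],
    [[0,0,0],[0,103.5,0],1],
    [[0,0,0],[0,103.5,0],1]
  ]
}}

```text
time_s: 18.83
ee_pos: [641.9, 14.8, 226.8]
ee_rot: [-90.0, -0.1, 12.5]
force: [0.7, -0.3, 0.2]
gripper_width: 73.8
```

Request:
{"name": "carry_out", "arguments": {
  "increments": [
    [[0,0,0],[0,0,0],1],
    [[0,0,0],[0,0,0],1],
    [[0,0,0],[0,0,0],1],
    [[0,0,0],[0,0,0],1],
    [[0,0,0],[0,0,0],1],
    [[0,0,0],[0,0,0],1],
    [[0,0,0],[0,0,0],1],
    [[0,0,0],[0,0,0],1],
    [[0,0,0],[0,0,0],1],
    [[0,0,0],[0,0,0],1]
  ]
}}

```text
time_s: 19.67
ee_pos: [641.5, 14.9, 225.3]
ee_rot: [-90.0, -0.0, 12.5]
force: [-0.3, -0.2, 0.1]
gripper_width: 21.8
```

Request:
{"name": "carry_out", "arguments": {
  "increments": [
    [[0,0,0],[0,0,0],1],
    [[0,0,0],[0,0,0],1],
    [[0,0,0],[0,0,0],1]
  ]
}}

```text
time_s: 19.92
ee_pos: [641.5, 14.8, 225.3]
ee_rot: [-90.0, -0.0, 12.5]
force: [0.2, 0.9, -0.6]
gripper_width: 21.5
```

Request:
{"name": "carry_out", "arguments": {
  "increments": [
    [[0,0,0],[0,-8,0],1],
    [[0,0,0],[0,-25,0],1],
    [[0,0,0],[0,-50,0],1],
    [[0,0,0],[0,-75,0],1],
    [[0,0,0],[0,-90,0],1],
    [[0,0,0],[0,-95,0],1],
    [[0,0,0],[0,-95,0],1],
    [[0,0,0],[0,-95,0],1],
    [[0,0,0],[0,-95,0],1]
  ]
}}

```text
time_s: 20.67
ee_pos: [640.9, 14.8, 318.7]
ee_rot: [-90.0, 0.2, 12.5]
force: [0.7, -0.5, -2.1]
gripper_width: 21.9
```

```bash
python3 - <<'E'
from h import *
plan((429.1,-218.9,320,41.3))
E
```

```text
t 20.7 pose [640.9  14.8 318.7] [-89.96   0.19  12.5 ] grip 21.9 F [ 0.7 -0.5 -2.1] q [  0.  28.  88.   0.  65. -12.]
turn [0,-0.5027,0] shift [-257.4,-1.3,-182.3]  28.8deg
```

Request:
{"name": "carry_out", "arguments": {
  "increments": [
    [[0,-0.015,0],[-7.7,0,-5.5],1],
    [[0,-0.055,0],[-28.3,0,-20.1],1],
    [[0,-0.11,0],[-56.6,0,-40.1],1],
    [[0,-0.173,0],[-88.8,0,-62.9],1],
    [[0,-0.236,0],[-121,0,-85.7],1],
    [[0,-0.299,0],[-153.2,0,-108.5],1],
    [[0,-0.362,0],[-185.3,0,-131.3],1],
    [[0,-0.425,0],[-217.5,0,-154],1],
    [[0,-0.475,0],[-243.2,0,-172.3],1],
    [[0,-0.5027,0],[-257.4,0,-182.3],1]
  ]
}}

```text
time_s: 21.5
ee_pos: [426.8, -220.5, 319.1]
ee_rot: [-89.8, 0.1, 41.3]
force: [0.4, -0.6, -2.9]
gripper_width: 21.8
```

Request:
{"name": "carry_out", "arguments": {
  "increments": [
    [[0,0,0],[0,0,0],1],
    [[0,0,0],[0,0,0],1],
    [[0,0,0],[0,0,0],1],
    [[0,0,0],[0,0,0],1],
    [[0,0,0],[0,0,0],1]
  ]
}}

```text
time_s: 21.92
ee_pos: [430.3, -218.1, 320.0]
ee_rot: [-90.0, -0.0, 41.4]
force: [-0.0, 0.1, -2.4]
gripper_width: 22.1
```

```bash
python3 - <<'E'
from h import *
plan((429.1,-218.9,229.3,41.3))
f=env.grab_frame("wrist");cv2.imwrite("pics/w4.png",f["frame"])
E
```

```text
t 21.9 pose [ 430.3 -218.1  320. ] [-8.997e+01 -1.000e-02  4.138e+01] grip 22.1 F [-0.   0.1 -2.4] q [-28.  14. 109.   0.  57. -70.]
turn [0,0.0014,0] shift [-1.4,90.7,0.2]  -0.1deg
```

View pics/w4.png

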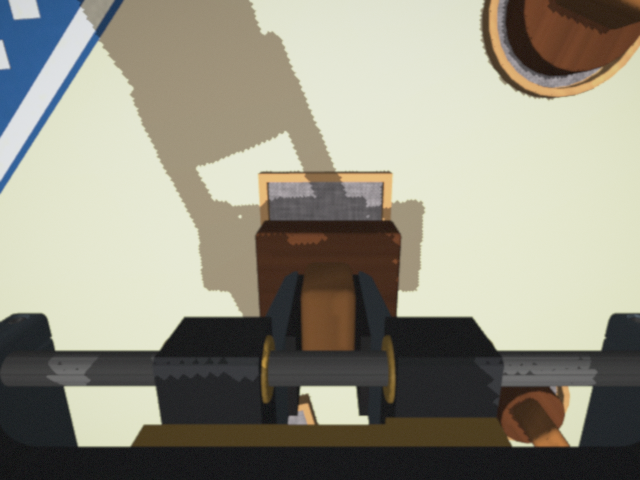

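The square block is held upright with its front edge (258–400, 232) parallel to the tray's far lip (260–392, 177). The placed round block is at (580,40). Lowering.

Request:
{"name": "carry_out", "arguments": {
  "increments": [
    [[0,0,0],[-1.4,15,0.2],1],
    [[0,0,0],[-1.4,40,0.2],1],
    [[0,0,0],[-1.4,62,0.2],1],
    [[0,0,0],[-1.4,78,0.2],1],
    [[0,0,0],[-1.4,84,0.2],1],
    [[0,0,0],[-1.4,87,0.2],1],
    [[0,0,0],[-1.4,89,0.2],1],
    [[0,0,0],[-1.4,90,0.2],1],
    [[0,0,0],[-1.4,90,0.2],1],
    [[0,0,0],[-1.4,90,0.2],1]
  ]
}}

```text
time_s: 22.8
ee_pos: [428.7, -219.7, 231.1]
ee_rot: [-90.1, -0.0, 41.3]
force: [0.4, 0.9, -2.2]
gripper_width: 22.1
```

Request:
{"name": "carry_out", "arguments": {
  "increments": [
    [[0,0,0],[0,0.4,0],1],
    [[0,0,0],[0,0.7,0],1],
    [[0,0,0],[0,0.7,0],1]
  ]
}}

```text
time_s: 23.05
ee_pos: [428.5, -219.6, 229.9]
ee_rot: [-90.0, -0.0, 41.3]
force: [-0.2, -0.1, -2.6]
gripper_width: 21.7
```

Request:
{"name": "carry_out", "arguments": {
  "increments": [
    [[0,0,0],[0,0.4,0],1],
    [[0,0,0],[0,0.7,0],1],
    [[0,0,0],[0,0.7,0],1]
  ]
}}

```text
time_s: 23.3
ee_pos: [428.5, -219.7, 229.3]
ee_rot: [-90.0, -0.0, 41.3]
force: [-1.0, -0.7, 2.0]
gripper_width: 22.0
```

Request:
{"name": "carry_out", "arguments": {
  "increments": [
    [[0,0,0],[0,0,0],0.5],
    [[0,0,0],[0,0,0],0.5],
    [[0,0,0],[0,0,0],0.5],
    [[0,0,0],[0,0,0],0.5],
    [[0,0,0],[0,-10,0],0.5],
    [[0,0,0],[0,-35,0],0.3],
    [[0,0,0],[0,-65,0],0.1],
    [[0,0,0],[0,-90,0],0],
    [[0,0,0],[0,-100,0],0],
    [[0,0,0],[0,-100,0],0]
  ]
}}

```text
time_s: 24.13
ee_pos: [429.1, -219.9, 331.7]
ee_rot: [-90.3, -0.1, 41.3]
force: [-0.1, -0.2, 0.5]
gripper_width: 76.0
```

Request:
{"name": "carry_out", "arguments": {
  "increments": [
    [[0,0,0],[0,0,0],0],
    [[0,0,0],[0,0,0],0],
    [[0,0,0],[0,0,0],0],
    [[0,0,0],[0,0,0],0]
  ]
}}

```text
time_s: 24.47
ee_pos: [428.2, -219.5, 327.7]
ee_rot: [-89.9, 0.0, 41.3]
force: [-0.4, -0.2, -0.4]
gripper_width: 91.4
```

```bash
python3 - <<'E'
from h import *
plan((646.4,214.6,330,-46))
E
```

```text
t 24.5 pose [ 428.2 -219.5  327.7] [-8.986e+01  4.000e-02  4.130e+01] grip 91.4 F [-0.4 -0.2 -0.4] q [-29.  14. 108.   0.  58. -70.]
turn [0,1.5236,0] shift [450.4,-2.3,182.1]  -87.3deg
```

Request:
{"name": "carry_out", "arguments": {
  "increments": [
    [[0,0,0],[34.2,0,13.8],0],
    [[0,0,0],[68.4,0,27.7],0],
    [[0,0,0],[102.7,0,41.5],0],
    [[0,0,0],[136.9,0,55.3],0],
    [[0,0,0],[171.1,0,69.2],0],
    [[0,0,0],[205.4,0,83],0],
    [[0,0,0],[239.6,0,96.9],0],
    [[0,0,0],[273.8,0,110.7],0],
    [[0,0,0],[308,0,124.5],0],
    [[0,0,0],[342.3,0,138.4],0]
  ]
}}

```text
time_s: 25.3
ee_pos: [594.7, 112.1, 327.9]
ee_rot: [-90.0, 0.1, 41.3]
force: [-0.1, -1.0, -0.2]
gripper_width: 90.9
```

Request:
{"name": "carry_out", "arguments": {
  "increments": [
    [[0,0.12,0],[27,0,10.9],0],
    [[0,0.24,0],[54,0,21.8],0],
    [[0,0.36,0],[81,0,32.7],0],
    [[0,0.48,0],[100,0,40.4],0],
    [[0,0.6,0],[108.1,0,43.7],0],
    [[0,0.72,0],[108.1,0,43.7],0],
    [[0,0.84,0],[108.1,0,43.7],0],
    [[0,0.96,0],[108.1,0,43.7],0],
    [[0,1.08,0],[108.1,0,43.7],0],
    [[0,1.2,0],[108.1,0,43.7],0]
  ]
}}

```text
time_s: 26.13
ee_pos: [646.6, 214.5, 327.6]
ee_rot: [-90.1, 0.1, -27.8]
force: [-0.9, -0.5, 0.5]
gripper_width: 91.4
```

Request:
{"name": "carry_out", "arguments": {
  "increments": [
    [[0,0.12,0],[0,0,0],0],
    [[0,0.24,0],[0,0,0],0],
    [[0,0.3236,0],[0,0,0],0],
    [[0,0.3236,0],[0,0,0],0],
    [[0,0.3236,0],[0,0,0],0],
    [[0,0.3236,0],[0,0,0],0]
  ]
}}

```text
time_s: 26.63
ee_pos: [646.6, 214.5, 328.3]
ee_rot: [-90.1, 0.0, -45.9]
force: [0.6, -0.2, 0.2]
gripper_width: 91.3
```

```bash
python3 - <<'E'
from h import *
plan((646.4,214.6,224.5,-46))
E
```

```text
t 26.6 pose [646.6 214.5 328.3] [-9.005e+01  3.000e-02 -4.589e+01] grip 91.3 F [ 0.6 -0.2  0.2] q [17. 31. 81.  0. 69. 63.]
turn [0,0.0019,0] shift [-0.3,103.8,-0.1]  -0.1deg
```

Request:
{"name": "carry_out", "arguments": {
  "increments": [
    [[0,0,0],[0,20,0],0],
    [[0,0,0],[0,45,0],0],
    [[0,0,0],[0,70,0],0],
    [[0,0,0],[0,90,0],0],
    [[0,0,0],[0,100,0],0],
    [[0,0,0],[0,103.5,0],0],
    [[0,0,0],[0,103.5,0],0],
    [[0,0,0],[0,103.5,0],1],
    [[0,0,0],[0,103.5,0],1],
    [[0,0,0],[0,103.5,0],1]
  ]
}}

```text
time_s: 27.47
ee_pos: [647.0, 214.6, 227.0]
ee_rot: [-89.9, -0.1, -46.0]
force: [0.7, -0.5, -0.5]
gripper_width: 74.3
```

Request:
{"name": "carry_out", "arguments": {
  "increments": [
    [[0,0,0],[0,0,0],1],
    [[0,0,0],[0,0,0],1],
    [[0,0,0],[0,0,0],1],
    [[0,0,0],[0,0,0],1],
    [[0,0,0],[0,0,0],1],
    [[0,0,0],[0,0,0],1],
    [[0,0,0],[0,0,0],1],
    [[0,0,0],[0,0,0],1],
    [[0,0,0],[0,0,0],1],
    [[0,0,0],[0,0,0],1]
  ]
}}

```text
time_s: 28.3
ee_pos: [646.6, 214.4, 225.4]
ee_rot: [-90.0, 0.0, -46.0]
force: [1.1, 0.3, -0.5]
gripper_width: 21.7
```

Request:
{"name": "carry_out", "arguments": {
  "increments": [
    [[0,0,0],[0,0,0],1],
    [[0,0,0],[0,0,0],1],
    [[0,0,0],[0,0,0],1]
  ]
}}

```text
time_s: 28.55
ee_pos: [646.7, 214.4, 225.4]
ee_rot: [-90.0, 0.0, -46.0]
force: [1.4, -0.3, -0.9]
gripper_width: 22.2
```

Request:
{"name": "carry_out", "arguments": {
  "increments": [
    [[0,0,0],[0,-8,0],1],
    [[0,0,0],[0,-25,0],1],
    [[0,0,0],[0,-50,0],1],
    [[0,0,0],[0,-75,0],1],
    [[0,0,0],[0,-100,0],1],
    [[0,0,0],[0,-110,0],1],
    [[0,0,0],[0,-110,0],1],
    [[0,0,0],[0,-110,0],1],
    [[0,0,0],[0,-110,0],1]
  ]
}}

```text
time_s: 29.3
ee_pos: [646.1, 214.3, 333.5]
ee_rot: [-90.2, 0.1, -46.0]
force: [0.2, 0.3, -1.6]
gripper_width: 21.5
```

```bash
python3 - <<'E'
from h import *
plan((506.4,-419.6,335,-34.6))
E
```

```text
t 29.3 pose [646.1 214.3 333.5] [-90.18   0.1  -45.99] grip 21.5 F [ 0.2  0.3 -1.6] q [17. 30. 80.  0. 69. 63.]
turn [0,-0.1989,0] shift [358.9,-1.5,-540.9]  11.4deg
```

Request:
{"name": "carry_out", "arguments": {
  "increments": [
    [[0,0,0],[5.5,0,-8.3],1],
    [[0,0,0],[16.6,0,-25],1],
    [[0,0,0],[33.2,0,-50],1],
    [[0,0,0],[49.8,0,-75],1],
    [[0,0,0],[66.3,0,-100],1],
    [[0,0,0],[82.9,0,-125],1],
    [[0,0,0],[99.5,0,-150],1],
    [[0,0,0],[116.1,0,-175],1],
    [[0,0,0],[132.7,0,-200],1],
    [[0,0,0],[149.3,0,-225],1]
  ]
}}

```text
time_s: 30.13
ee_pos: [587.3, -51.1, 334.0]
ee_rot: [-90.1, 0.1, -46.0]
force: [0.3, -0.7, -0.4]
gripper_width: 22.4
```

Request:
{"name": "carry_out", "arguments": {
  "increments": [
    [[0,0,0],[16.6,0,-25],1],
    [[0,0,0],[33.2,0,-50],1],
    [[0,0,0],[49.8,0,-75],1],
    [[0,0,0],[66.3,0,-100],1],
    [[0,0,0],[82.9,0,-125],1],
    [[0,0,0],[99.5,0,-150],1],
    [[0,0,0],[116.1,0,-175],1],
    [[0,0,0],[132.7,0,-200],1],
    [[0,0,0],[149.3,0,-225],1],
    [[0,0,0],[165.9,0,-250],1]
  ]
}}

```text
time_s: 30.97
ee_pos: [522.5, -343.9, 333.9]
ee_rot: [-90.0, 0.2, -46.0]
force: [0.5, -0.3, -1.7]
gripper_width: 22.1
```

Request:
{"name": "carry_out", "arguments": {
  "increments": [
    [[0,-0.04,0],[13.8,0,-20.8],1],
    [[0,-0.08,0],[24.9,0,-37.5],1],
    [[0,-0.12,0],[33.2,0,-50],1],
    [[0,-0.16,0],[38.7,0,-58.3],1],
    [[0,-0.19,0],[42,0,-63],1],
    [[0,-0.1989,0],[43.7,0,-65.9],1],
    [[0,-0.1989,0],[43.7,0,-65.9],1],
    [[0,-0.1989,0],[43.7,0,-65.9],1],
    [[0,-0.1989,0],[43.7,0,-65.9],1],
    [[0,-0.1989,0],[43.7,0,-65.9],1]
  ]
}}

```text
time_s: 31.8
ee_pos: [507.0, -419.0, 335.3]
ee_rot: [-90.0, 0.0, -34.6]
force: [-0.6, 1.1, -1.0]
gripper_width: 21.9
```

```bash
python3 - <<'E'
from h import *
plan((506.4,-419.6,229.4,-34.6))
f=env.grab_frame("wrist");cv2.imwrite("pics/w5.png",f["frame"])
E
```

```text
t 31.8 pose [ 507.  -419.   335.3] [-8.999e+01  3.000e-02 -3.458e+01] grip 21.9 F [-0.6  1.1 -1. ] q [-41.  28.  84.   0.  68.  -6.]
turn [0,0.0003,0] shift [-0.1,105.9,-0.9]  -0.0deg
```

View pics/w5.png

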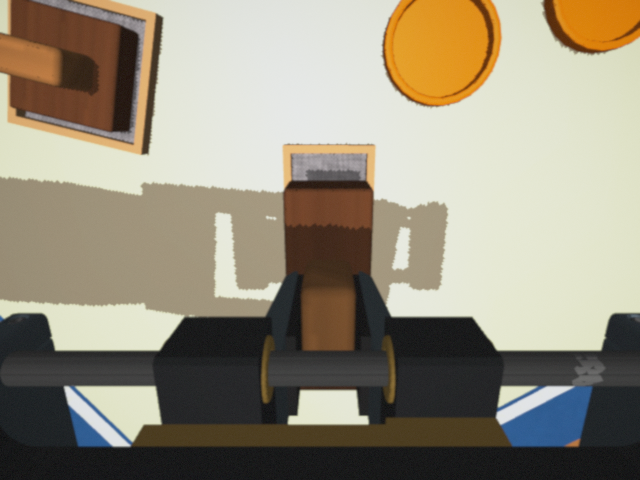

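The border block (285–373, 185) is parallel to its tray and centred over it (tray far lip 285–375, 148). Lowering.

Request:
{"name": "carry_out", "arguments": {
  "increments": [
    [[0,0,0],[-0.1,20,-0.9],1],
    [[0,0,0],[-0.1,45,-0.9],1],
    [[0,0,0],[-0.1,70,-0.9],1],
    [[0,0,0],[-0.1,90,-0.9],1],
    [[0,0,0],[-0.1,98,-0.9],1],
    [[0,0,0],[-0.1,102,-0.9],1],
    [[0,0,0],[-0.1,104,-0.9],1],
    [[0,0,0],[-0.1,105,-0.9],1],
    [[0,0,0],[-0.1,105,-0.9],1],
    [[0,0,0],[-0.1,105,-0.9],1]
  ]
}}

```text
time_s: 32.68
ee_pos: [506.6, -420.4, 231.7]
ee_rot: [-90.0, -0.1, -34.6]
force: [-0.9, -0.7, -1.2]
gripper_width: 22.0
```

Request:
{"name": "carry_out", "arguments": {
  "increments": [
    [[0,0,0],[0,0.4,0],1],
    [[0,0,0],[0,0.7,0],1],
    [[0,0,0],[0,0.7,0],1]
  ]
}}

```text
time_s: 32.93
ee_pos: [506.3, -420.2, 230.1]
ee_rot: [-90.0, -0.0, -34.6]
force: [1.2, -0.3, -1.9]
gripper_width: 21.6
```

Request:
{"name": "carry_out", "arguments": {
  "increments": [
    [[0,0,0],[0,0.4,0],1],
    [[0,0,0],[0,0.7,0],1],
    [[0,0,0],[0,0.7,0],1]
  ]
}}

```text
time_s: 33.18
ee_pos: [506.3, -420.2, 229.4]
ee_rot: [-90.0, -0.0, -34.6]
force: [-1.3, -0.2, 1.7]
gripper_width: 22.0
```

Contact is made, so I release, rise and clear the view.

Request:
{"name": "carry_out", "arguments": {
  "increments": [
    [[0,0,0],[0,0,0],0.5],
    [[0,0,0],[0,0,0],0.5],
    [[0,0,0],[0,0,0],0.5],
    [[0,0,0],[0,0,0],0.5],
    [[0,0,0],[0,-10,0],0.5],
    [[0,0,0],[0,-35,0],0.3],
    [[0,0,0],[0,-65,0],0.1],
    [[0,0,0],[0,-95,0],0],
    [[0,0,0],[0,-125,0],0],
    [[0,0,0],[0,-150,0],0]
  ]
}}

```text
time_s: 34.02
ee_pos: [506.2, -420.1, 382.4]
ee_rot: [-90.0, -0.2, -34.6]
force: [1.2, -0.1, -0.2]
gripper_width: 76.3
```

Request:
{"name": "carry_out", "arguments": {
  "increments": [
    [[0,0,0],[0,0,0],0],
    [[0,0,0],[0,0,0],0],
    [[0,0,0],[0,0,0],0],
    [[0,0,0],[0,0,0],0]
  ]
}}

```text
time_s: 34.35
ee_pos: [506.0, -419.9, 377.6]
ee_rot: [-90.0, 0.2, -34.6]
force: [0.1, -0.5, -0.3]
gripper_width: 91.3
```

```bash
python3 - <<'E'
from h import *
plan()
for n in("scene","top"):
    f=env.grab_frame(n);cv2.imwrite(f"pics/{n}1.png",f["frame"])
W=cloud(f)
for n,(x,y) in dict(round=(446.6,3),rosette=(658.8,-218.2),square=(429.1,-218.9),border=(506.4,-419.6)).items():
    d=np.hypot(W[...,0]-x,W[...,1]-y)<75
    for lo,hi in((26,38),(60,80)):
        p=W[d&(W[...,2]>lo)&(W[...,2]<hi)]
        print(n,lo,len(p), len(p)>9 and (p.mean(0).round(1),cv2.minAreaRect(p[:,:2].astype(np.float32))))
f=env.grab_frame("wrist");cv2.imwrite("pics/w6.png",f["frame"])
E
```

```text
t 34.4 pose [ 506.  -419.9  377.6] [-89.98   0.17 -34.6 ] grip 91.3 F [ 0.1 -0.5 -0.3] q [-41.  27.  80.   0.  73.  -6.]
round 26 1097 (array([445.7,   3.1,  32. ]), ((446.13616943359375, 2.986400604248047), (77.84861755371094, 77.16033172607422), 88.6701889038086))
round 60 285 (array([446.2,   3. ,  69.5]), ((446.7679443359375, 3.0778942108154297), (43.929195404052734, 21.93648910522461), 20.94922637939453))
rosette 26 284 (array([ 654.8, -213.6,   31.9]), ((656.298095703125, -216.52589416503906), (53.132137298583984, 50.25706481933594), 69.24142456054688))
rosette 60 263 (array([ 657.4, -216.8,   69.3]), ((658.26318359375, -217.85455322265625), (22.31434440612793, 44.37429428100586), 78.98680877685547))
square 26 1032 (array([ 428.1, -217.1,   32. ]), ((428.8956298828125, -218.8582763671875), (69.2209701538086, 70.31321716308594), 41.90187454223633))
square 60 299 (array([ 428.5, -218.4,   69.5]), ((428.6014404296875, -218.92384338378906), (21.745800018310547, 43.365440368652344), 42.5219612121582))
border 26 694 (array([ 509.9, -402.1,   31.9]), ((506.5520324707031, -418.0902404785156), (110.66708374023438, 43.71302032470703), 54.4249382019043))
border 60 275 (array([ 507. , -415.4,   69. ]), ((507.53314208984375, -416.5437927246094), (39.15570068359375, 22.720996856689453), 53.958255767822266))
```

View pics/top1.png

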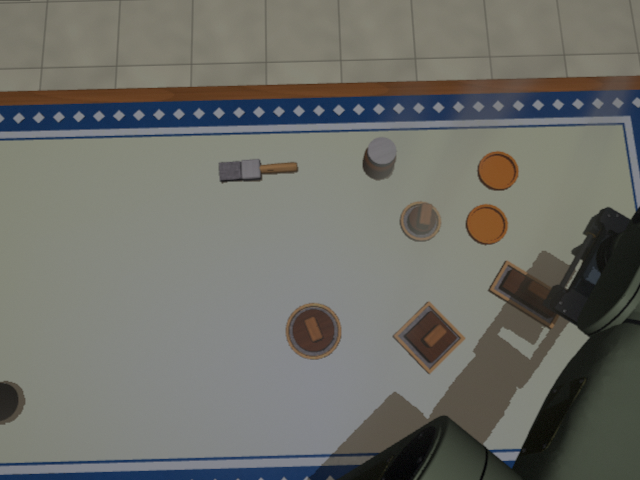

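View pics/w6.png

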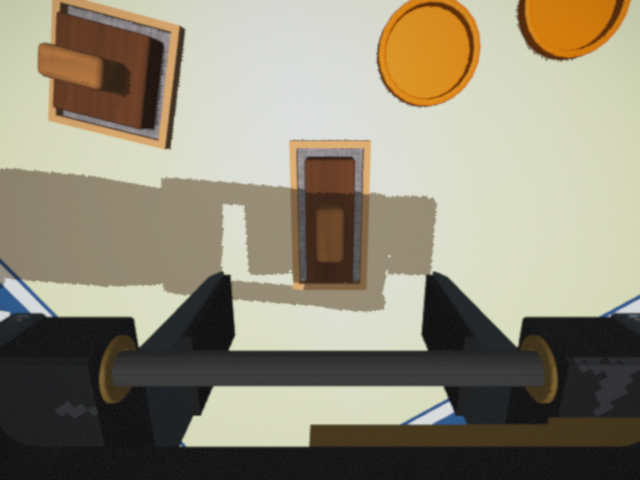

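View pics/scene1.png

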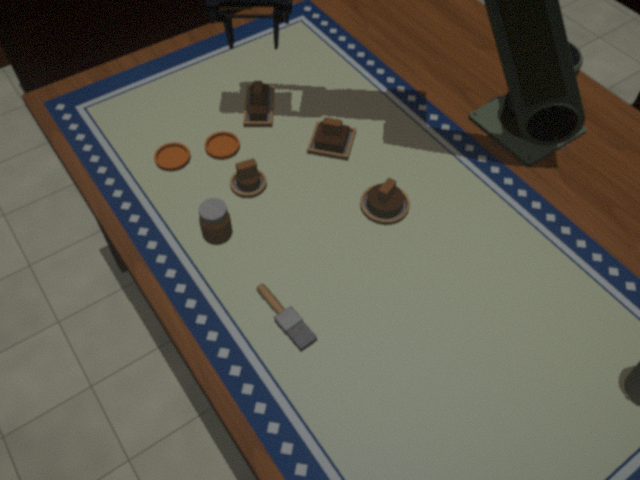

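The top view shows all four blocks in their trays: round (314,331), square (429,337), rosette (420,221) and border (525,290). The jar (380,158), brush (258,170) and orange trays are where they were. The wrist view shows the border block inside its lip at (330,220), and the scene view agrees. Body tops read 32 mm, so all four lie flat on the felt.

```bash
python3 -c "
from h import *
print(env.job_done())"
```

```text
the job is handed in; nothing more can be done
None
```

All four printing blocks are in their matching trays, and I handed the job in at about 34 s on the robot's clock. I gripped each block by its handle, lowered it until it touched the felt with only a few newtons of force, and released it. The rosette block went in the grey-felt tray; I left the orange look-alikes alone.

- **Flatness:** the last depth check put all body tops at about 32 mm and handle tops at about 69 to 69.5 mm, which matches blocks lying flat on the 4 mm felt.
- **Position:** measured centres were within about 1 to 3 mm of the tray centres, against 8 mm of play. The largest offsets were for the rosette and border blocks, which the camera saw only partly; wrist pictures show both inside the lip.
- **Bystanders:** the jar, brush and orange trays appear at the same pixels before and after, and the gripper was open and clear. No check failed.

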